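Put the standing desk tools away in their fitted trays

TASK

Clear up the packing desk: put the date stamp, the wooden stamp, the glue stick and the tape measure away one after another, each standing upright in the middle of the floor of the grey tray made to its own outline (either way round). Leave the flat ink pad and the roll of brown tape where they lie.

Things in the scene. Friction and masses are not known exactly. Their poses are not given: they have to be found in the camera images.
- date_stamp: self-inking date stamp standing upright, black, 93 mm tall: foot 50 (x) by 42 (y) mm, top head 58 (x) by 46 (y) mm between heights 66 and 93 mm, rigid (the head does not move), 0.14 kg; take it across the head along its y. Belongs in tray_wide. Origin at the centre of its underside, z up
- wood_stamp: wooden hand stamp standing upright, 78 mm tall: block 64 (x) by 32 (y) by 20 (z) mm with a turned knob on its centre, 24 mm across between heights 39 and 78 mm (neck 16 mm across below). Belongs in tray_oblong. 0.06 kg. Origin at the centre of its underside, z up
- glue_stick: glue stick standing upright, white round barrel with red cap, 26 mm diameter, 92 mm tall, 0.03 kg. Belongs in tray_round. Origin at the centre of its underside, z up
- tape_measure: yellow and black pocket tape measure standing on its edge, 34 (x) by 101 (y) by 64 (z) mm overall: the case, 32 mm thick (x), spans y from -16 to +50 mm, and the end of the blade sticks out low down to y = -50 mm; take it by the case, across x, about y = +17 mm. Belongs in tray_long, blade and all. 0.18 kg. Origin at the middle of its overall outline on its underside, z up
- tray_wide: fixed low open tray of grey plastic, 14 mm high overall with a 3 mm floor and 4 mm walls; nearly square, inside 66 (x) by 62 (y) mm, for the date stamp (x along x); origin under the centre of its underside (the floor's upper face is 3 mm above it), z up
- tray_oblong: fixed low open tray of grey plastic, 14 mm high overall with a 3 mm floor and 4 mm walls; oblong, inside 92 (x) by 50 (y) mm, for the wooden stamp (x along x); origin under the centre of its underside (the floor's upper face is 3 mm above it), z up
- tray_round: fixed low open tray of grey plastic, 14 mm high overall with a 3 mm floor and 4 mm walls; the only round one, inside diameter 48 mm, for the glue stick; origin under the centre of its underside (the floor's upper face is 3 mm above it), z up
- tray_long: fixed low open tray of grey plastic, 14 mm high overall with a 3 mm floor and 4 mm walls; the longest, inside 54 (x) by 121 (y) mm, for the tape measure (y along y); origin under the centre of its underside (the floor's upper face is 3 mm above it), z up
- tape_brown: bystander: roll of brown tape lying flat, 110 mm diameter, 48 mm high; origin at the centre of its underside. Not to be moved
- ink_pad: bystander: flat dark blue closed ink pad tin, 72 (x) by 108 (y) by 19 (z) mm, loose; origin at the centre of its underside. Not to be moved
There are look-alikes about, which are no part of the job. Leave any pink look-alike of the wood_stamp alone.

How it is judged:
At the end, for the whole second after the job is handed in: date stamp, wooden stamp and tape measure each within 18 mm and the glue stick within 14 mm (horizontally) of the centre of its own tray, each standing on that tray's floor (underside from 2 mm below to 8 mm above the tray's underside), upright within 0.1 rad and at rest (horizontal distance between date_stamp and tray_wide below 0.018 m and z of date_stamp in the frame of tray_wide between -0.002 and 0.008 m and angle between each of date_stamp, wood_stamp, glue_stick, tape_measure's own z axis and vertical below 0.1 rad and linear speed of each of date_stamp, wood_stamp, glue_stick, tape_measure below 0.02 m/s and horizontal distance between wood_stamp and tray_oblong below 0.018 m and z of wood_stamp in the frame of tray_oblong between -0.002 and 0.008 m and horizontal distance between glue_stick and tray_round below 0.014 m and z of glue_stick in the frame of tray_round between -0.002 and 0.008 m and horizontal distance between tape_measure and tray_long below 0.018 m and z of tape_measure in the frame of tray_long between -0.002 and 0.008 m); the robot touches nothing.
It fails at once if the roll of brown tape is moved by more than 20 mm (distance of tape_brown from where it was at the start of the episode above 0.02 m).
It fails at once if the ink pad is moved by more than 20 mm (distance of ink_pad from where it was at the start of the episode above 0.02 m).
It also fails if it takes over 131 s, if anything falls off the work surface, if the arm or the gripper's body presses on something with over 40 N, if the wrist force passes 120 N, or if a joint passes its speed limit or range.

ROBOT

A 6-joint arm with a two-finger parallel gripper is mounted at the origin on a cart in front of the work surface, level with it; the furniture and walls round the work are solid. World frame = base frame: x ahead of the robot, y to its left, z up, the work surface at z = 0. Lengths are in m, angles in rad, forces in N, time in s.
With the tool pointing down it reaches from about 0.25 to 0.725 m from the base axis. Payload 4 kg.
Tool frame: the origin (TCP) lies at the very end of the fingers, on their centre line; the grasp point (between the pads) lies 19 mm behind it; z points along the fingers, y is the line along which they close (so a half turn about z gives the same grasp; the last joint's range is limited). The gripper opens to 85 mm and grips with 20 to 120 N. Pads are 22 mm wide; open, the fingers measure 114 mm over their backs; the gripper's body (76 mm by 85 mm) begins 54 mm behind the grasp point. The pads swing forward as they close: fully open they stand 13 mm farther back than shut.
Start: joints at [-1.125, 0.241, 0.005, 1.335, 0, 1.571], TCP at [0.216, -0.451, 0.194] pointing down, gripper open.
Joint ranges: [-2.72, 2.72], [-1.05, 1.87], [-1.09, 1.28], [-1.99, 2.15], [-1.42, 1.44], [-3.14, 3.14]. Speed limits (rad/s): [2.79, 2.79, 3.14, 3.14, 3.14, 3.14].

INTERFACE

Orientations are given as a unit quaternion [x, y, z, w].
In Python, from workcell import telemetry, vision, workorder gives the robot as it stands.
- The arm moves only by the shell command python3 -m inch 'ROWS'. ROWS is JSON, a list of rows, each a list of 3 entries, a list of its own where there are three numbers: the turn, a rotation vector about the tool's x, y, z scaled (see below), then the shift along the tool's x, y, z scaled (see below), then the closure, from -1 (fully open) to 1 (shut). A call has 1 to 10 rows; each row shifts and turns the commanded pose from where the row before left it, along the tool's axes as they then stand; what a row does not reach is not made up. The controller multiplies each number of a shift by 0.3 m and each number of a turn by 360 degrees. A row lasts 1/12 s, in which the tool goes at most 41.7 mm and 7.16 degrees, less where a joint would pass 70% of its speed; a pose out of reach is approached as far as the arm can. A call with a number of a shift or a turn outside -1 to 1 is refused whole. A call with a gripper value outside its range is refused whole. The fingers move at their own pace and stop on an object; the grip force is fixed at half the most. Time passes only in rows, so rows that do not move let the fingers close. It gives the time, the measured TCP pose, the force, the opening and the grip force at its end, in the units of the state.
- telemetry.get_obs(): the state, without advancing time (a new reading comes with each control period).
- vision.camera(name): name is "scene" or "top" or "wrist"; returns a dict with "img" (480x640x3 uint8, red, green, blue), "fov_y" (degrees; the focal length in pixels is half the picture's height over the tangent of half this angle, whatever the lens; pixels are square), "cx", "cy" (the principal point, pixels), "pose" (4x4, takes a point from camera to world coordinates). Camera axes: x right, y up, looking along -z (the intrinsics and any distortion apply to the point x, -y, -z); pixel columns grow to the right and rows downward; lengths in m; the calibration is good to about 2 mm. A picture is of the moment at which its call begins. There is no depth.
- workorder.job_done(): hands the job in; it is judged then, once.
The state is a dict: "clock": time; "joint_pos": joint angles; "joint_vel": joint speeds; "tau": joint torques, N m; "eef_pos": TCP position; "tool_rot": TCP orientation; "ft_force": force on the tool from outside, world axes, zero at the start; "ft_torque": the same for the moment, N m; "grip_width": finger opening in m; "grasp_force": force on a finger pad.
Only numpy, scipy, OpenCV 4.12 (cv2) and the standard library are available. Lean on these libraries where they do the work, as an engineer would, in place of code of your own. Each camera call takes 0.05 s, during which the arm holds its last target. There are 200 camera calls.

## Working session

There is one attempt and no reset: what is moved stays moved. The work goes in short steps, Python scripts to look and compute and a shell command to move; the robot and the scene stay as the last step left them, time stands still between calls to the robot, and variables do not carry over. Pictures are saved under pics/ and viewed, at most 18 in all, crops included, and the job is handed in when it is done.

```bash
mkdir -p pics; ls; python3 - <<'E'
from workcell import telemetry, vision
import cv2, numpy as np
o=telemetry.get_obs(); print(o)
for n in ("top","scene"):
    c=vision.camera(n); cv2.imwrite(f"pics/{n}0.png",c["img"][:,:,::-1]); np.savez(f"{n}0.npz",**c)
    print(n,{k:v for k,v in c.items() if k!="img"})
E
```

```text
pics
{'clock': 0.0, 'joint_pos': array([-1.12501092e+00,  2.41416149e-01,  3.69425177e-03,  1.33520769e+00,
        2.20846963e-05,  1.57080786e+00]), 'joint_vel': array([ 1.39168875e-03,  1.33380551e-05,  8.70763135e-05,  1.29884401e-04,
        1.67497276e-03, -1.59482389e-03]), 'tau': array([-2.54673350e-04, -3.72319829e+01,  2.52406186e+01,  1.70073321e-02,
       -6.52045969e-05, -7.53587955e-06]), 'eef_pos': array([ 0.21527517, -0.45047382,  0.19280004]), 'tool_rot': array([ 9.75262817e-01,  2.21045924e-01, -2.25016693e-04, -1.04268121e-03]), 'ft_force': array([ 0.10856168,  0.19416386, -0.96694093]), 'ft_torque': array([-0.03208912,  0.02620965,  0.07175432]), 'grasp_force': 0.0, 'grip_width': 0.08566888009517827}
top {'fov_y': 46.1769358493451, 'cx': 314.75286508562846, 'cy': 240.87858012270377, 'pose': array([[-0.00186799,  0.98387299, -0.17885872,  0.28668247],
       [-0.99992769, -0.00396257, -0.01135432, -0.01320886],
       [-0.01187995,  0.17882458,  0.98380925,  1.1648982 ],
       [ 0.        ,  0.        ,  0.        ,  1.        ]])}
scene {'fov_y': 43.42207571455123, 'cx': 318.4801467943418, 'cy': 236.31002438220983, 'pose': array([[-0.51129391,  0.36206466, -0.77941499, -0.50446409],
       [-0.85916429, -0.2368503 ,  0.45358423,  0.59951829],
       [-0.02037786,  0.90156038,  0.43217314,  0.58523444],
       [ 0.        ,  0.        ,  0.        ,  1.        ]])}
```

View pics/top0.png

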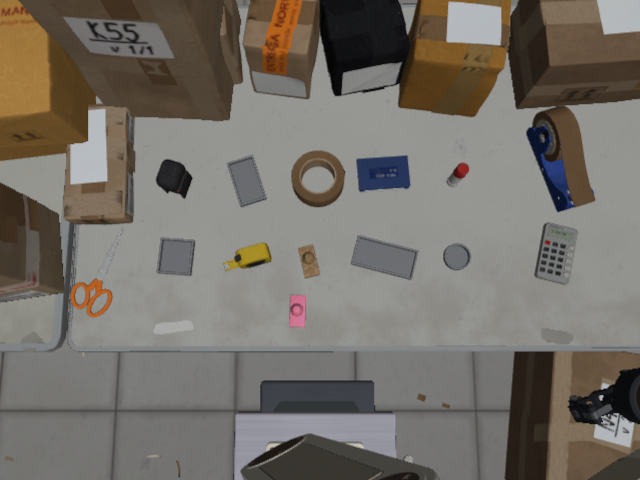

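View pics/scene0.png

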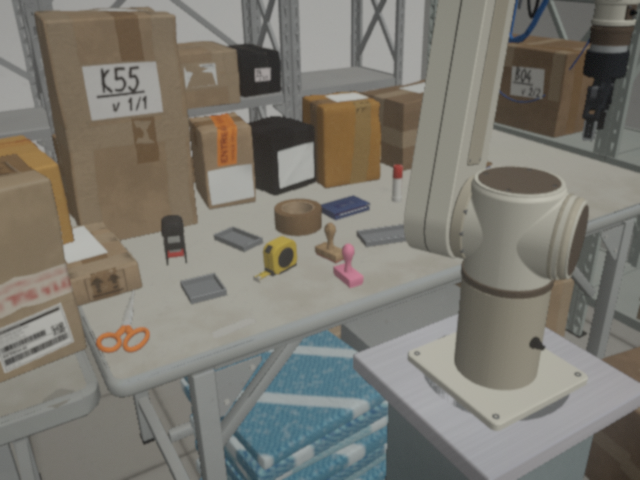

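Top view candidates: date_stamp at (174,178), only black upright. Wood stamps: brown (308,260) is the target, pink (297,310) is the decoy. Glue stick at (458,175), tape measure at (248,256). Trays: wide (176,257), oblong (246,180), long (384,257), round (456,257). Bystanders: brown tape (318,178), ink pad (383,172). Next I measure them and check in a close crop.

```bash
cat > h.py <<'E'
import numpy as np, cv2
def load(n):
    return dict(np.load(n))
def ray(c,px):
    px=np.atleast_2d(np.asarray(px,float)); f=240/np.tan(np.radians(float(c["fov_y"])/2))
    d=np.c_[(px[:,0]-c["cx"])/f,-(px[:,1]-c["cy"])/f,-np.ones(len(px))]
    return c["pose"][:3,3], d@c["pose"][:3,:3].T
def plane(c,px,z):
    o,d=ray(c,px); return (o+d*((z-o[2])/d[:,2])[:,None])[:,:2]
def proj(c,p):
    q=(np.atleast_2d(p)-c["pose"][:3,3])@c["pose"][:3,:3]; f=240/np.tan(np.radians(float(c["fov_y"])/2))
    return np.c_[c["cx"]-f*q[:,0]/q[:,2], c["cy"]+f*q[:,1]/q[:,2]]
E
python3 - <<'E'
from h import *
c=load("top0.npz"); im=c["img"]; g=cv2.cvtColor(im,cv2.COLOR_RGB2GRAY); hsv=cv2.cvtColor(im,cv2.COLOR_RGB2HSV)
def blob(mask,seed,z,name):
    x,y=seed; w=45; m=np.zeros_like(g); m[y-w:y+w,x-w:x+w]=mask[y-w:y+w,x-w:x+w]*255
    m=cv2.morphologyEx(m,cv2.MORPH_CLOSE,np.ones((3,3)))
    cs,_=cv2.findContours(m,cv2.RETR_EXTERNAL,cv2.CHAIN_APPROX_NONE)
    k=min(cs,key=lambda k:-cv2.pointPolygonTest(k,seed,True) if cv2.contourArea(k)>15 else 999)
    w=plane(c,k.reshape(-1,2),z); r=cv2.minAreaRect((w*1000).astype(np.float32)); b=cv2.boxPoints(r)
    e=[b[1]-b[0],b[2]-b[1]]; L=max(e,key=np.linalg.norm)
    print(name,"ctr",np.round(r[0],1),"size",np.round(sorted(map(np.linalg.norm,e)),1),"long axis deg",round(np.degrees(np.arctan2(L[1],L[0]))%180,1),"px",cv2.boundingRect(k))
dark=g<158
for n,s in dict(wide=(176,257),oblong=(246,180),long=(384,257),round=(456,257)).items(): blob(dark,s,.014,n)
h,s,v=cv2.split(hsv)
blob((g<70),(172,175),.093,"date")
blob((s>90)&(g<230)&(h<25),(308,256),.0200,"wood")
blob((s>120)&(h>15)&(h<35),(252,255),.064,"tape yellow")
blob((s>120)&((h<8)|(h>170)),(461,169),.092,"glue cap")
blob((s>70)&(h>100)&(h<130),(383,172),.019,"ink")
blob((s>70)&(h<25),(318,195),.048,"brown")
tiles=[cv2.resize(im[y-30:y+30,x-40:x+40],None,fx=5,fy=5,interpolation=cv2.INTER_CUBIC) for x,y in((174,180),(308,265),(248,256),(458,175))]
cv2.imwrite("pics/crop.png",np.vstack([np.hstack(tiles[:2]),np.hstack(tiles[2:])])[:,:,::-1])
E
```

```text
wide ctr [465.6 290.4] size [186.9 193.6] long axis deg 89.8 px (131, 212, 90, 90)
oblong ctr [630.5 148.4] size [192.1 198.2] long axis deg 0.3 px (201, 135, 90, 90)
long ctr [ 463.8 -143.1] size [186. 187.] long axis deg 89.7 px (339, 212, 90, 90)
round ctr [ 463.3 -291.3] size [185.5 191. ] long axis deg 178.1 px (411, 212, 90, 90)
date ctr [610.4 277.8] size [64.2 67.6] long axis deg 72.1 px (156, 160, 36, 38)
wood ctr [453.1  12.7] size [29.3 62. ] long axis deg 13.8 px (299, 246, 20, 32)
tape yellow ctr [454.7 134.9] size [39.9 91.3] long axis deg 106.7 px (224, 243, 47, 28)
glue cap ctr [ 622.9 -290. ] size [22.3 32.1] long axis deg 134.6 px (454, 163, 15, 15)
ink ctr [ 640.7 -144.4] size [ 69.3 106.9] long axis deg 93.8 px (357, 156, 53, 35)
brown ctr [620.7  -7.2] size [107.3 117.4] long axis deg 179.7 px (292, 151, 53, 56)
```

View pics/crop.png

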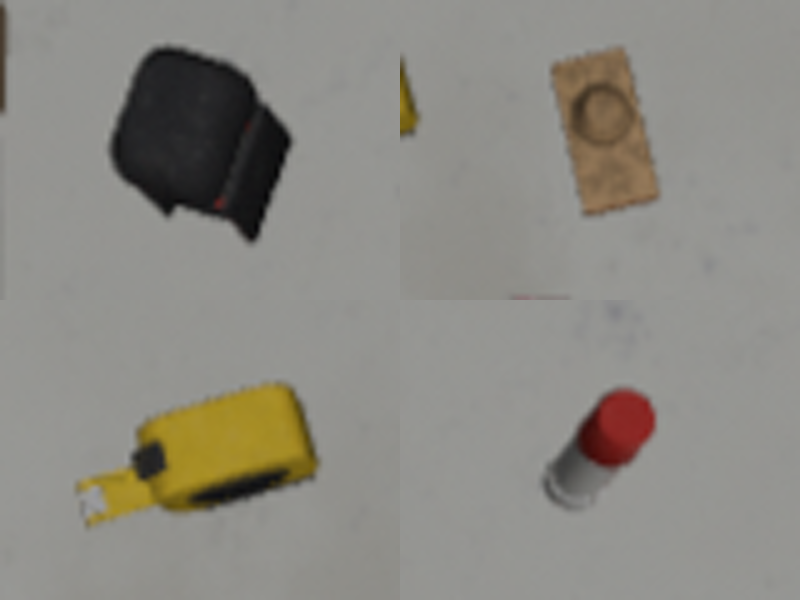

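The crop confirms all four objects: date stamp head around px (171,175), wood stamp block around (309,266) in natural wood, tape measure with its blade to the left at around (233,270), and the red glue cap around (462,165). Next I refine the tray and head outlines.

```bash
python3 - <<'E'
from h import *
c=load("top0.npz"); im=c["img"]; g=cv2.cvtColor(im,cv2.COLOR_RGB2GRAY)
def rect(k,z,name):
    w=plane(c,k.reshape(-1,2),z); r=cv2.minAreaRect((w*1000).astype(np.float32)); b=cv2.boxPoints(r)
    e=[b[1]-b[0],b[2]-b[1]]; L=max(e,key=np.linalg.norm)
    print(name,"ctr",np.round(r[0],1),"size",np.round(sorted(map(np.linalg.norm,e)),1),"long deg",round(np.degrees(np.arctan2(L[1],L[0]))%180,1))
for n,(x,y,w) in dict(wide=(176,257,26),oblong=(246,180,32),long=(384,257,40),round=(456,257,22)).items():
    p=g[y-w:y+w,x-w:x+w]; t,m=cv2.threshold(p,0,255,cv2.THRESH_BINARY_INV+cv2.THRESH_OTSU)
    k=max(cv2.findContours(m,0,1)[0],key=cv2.contourArea)+np.array([x-w,y-w]); rect(k,.014,f"{n} t={t:.0f}")
def pts(ox,oy,P): return np.array([[ox+(a)/5,oy+(b)/5] for a,b in P])-0.4
def show(P,z,n): print(n,np.round(plane(c,P,z)*1000,1).tolist())
# date head edges midpoints: top,bottom,left,right
D=plane(c,pts(134,150,[(165,47),(240,75),(258,100),(222,195),(205,208),(130,178),(112,150),(145,65)]),.093)*1000
d=[D[1]-D[0],D[3]-D[2],D[5]-D[4],D[7]-D[6]]; print("date edge deg",[round(np.degrees(np.arctan2(v[1],v[0]))%180) for v in d])
r=cv2.minAreaRect(D.astype(np.float32)); print(r)
show(pts(268,235,[(202,113)]),.078,"wood knob")
show(pts(268,235,[(152,62),(225,47),(258,198),(185,214)]),.02,"wood block")
show(pts(208,226,[(-0+140,128),(280,85),(300,100),(318,155)]),.064,"tape top TL,TR,..")
show(pts(208,226,[(78,185),(88,225)]),.01,"blade tip")
show(pts(418,145,[(227,118)]),.092,"glue top"); show(pts(418,145,[(172,187)]),.0,"glue bottom")
E
```

```text
wide t=125 ctr [464.9 288.9] size [73.8 76.9] long deg 175.7
oblong t=126 ctr [626.6 145.4] size [ 59.4 103.9] long deg 18.1
long t=126 ctr [ 461.9 -143. ] size [ 65.5 130.3] long deg 75.6
round t=123 ctr [ 462.2 -292.1] size [54.5 56.9] long deg 133.8
date edge deg [69, 162, 68, 162]
((615.5645141601562, 285.1145935058594), (48.08895492553711, 57.26435089111328), 71.86213684082031)
wood knob [[451.9, 12.6]]
wood block [[482.1, 34.6], [488.3, 4.5], [425.5, -9.0], [419.1, 20.9]]
tape top TL,TR,.. [[466.6, 156.6], [483.8, 101.2], [477.7, 93.2], [455.5, 85.8]]
blade tip [[451.6, 190.2], [434.9, 185.6]]
glue top [[626.6, -294.2]]
glue bottom [[625.2, -293.4]]
```

```bash
cat > go.py <<'E'
# usage: go.py x y z psi  -> turn about tool z, then shift in tool axes (scaled units)
import sys, numpy as np
from scipy.spatial.transform import Rotation as R
from workcell import telemetry
o=telemetry.get_obs(); t=np.array(list(map(float,sys.argv[1:4]))); r=R.from_quat(o["tool_rot"]); x=r.as_matrix()[:,0]
psi=np.degrees(np.arctan2(x[1],x[0])); turn=(psi-float(sys.argv[4])+180)%360-180 if len(sys.argv)>4 else 0
s=(r*R.from_rotvec([0,0,np.radians(turn)])).inv().apply(t-o["eef_pos"])/.3
print("t",round(o["clock"],2),"pos",o["eef_pos"].round(4),"psi",psi.round(1),"w",round(o["grip_width"],4),"turn",round(turn/360,4),"shift",s.round(4),"tilt",np.degrees(np.arccos(-r.as_matrix()[2,2])).round(2),"q6",o["joint_pos"][[0,5]].round(2))
E
python3 go.py .626 -.294 .193 ; python3 - <<'E'
from h import *
c=load("top0.npz"); print(plane(c,[(133,160),(133,200),(131,220)],.08))
E
```

```text
t 0.1 pos [ 0.2153 -0.4506  0.1929] psi 25.5 w 0.0854 turn 0.0 shift [ 1.4602e+00  1.1940e-01 -5.0000e-04] tilt 0.11 q6 [-1.13  1.57]
[[0.65139646 0.36605021]
 [0.56817688 0.36138293]
 [0.52739965 0.36307066]]
```

```bash
python3 -m inch '[[[0,0,0],[0.12,0.01,0],-1],[[0,0,0],[0.12,0.01,0],-1],[[0,0,0],[0.12,0.01,0],-1],[[0,0,0],[0.12,0.01,0],-1],[[0,0,0],[0.12,0.01,0],-1],[[0,0,0],[0.12,0.01,0],-1],[[0,0,0],[0.12,0.01,0],-1],[[0,0,0],[0.12,0.01,0],-1],[[0,0,0],[0.12,0.01,0],-1],[[0,0,0],[0.12,0.01,0],-1]]'; python3 -m inch '[[[0,0,0],[0.12,0.01,0],-1],[[0,0,0],[0.1,0.01,0],-1],[[0,0,0],[0,0,0],-1],[[0,0,0],[0,0,0],-1]]'; python3 go.py .626 -.294 .045
```

```text
clock: 0.93
eef_pos: [0.5546, -0.3219, 0.193]
tool_rot: [0.975, 0.221, -0.0, -0.0]
ft_force: [0.6, -0.6, 0.5]
grip_width: 0.0858
grasp_force: 0.0
clock: 1.27
eef_pos: [0.6164, -0.2984, 0.1913]
tool_rot: [0.975, 0.222, -0.001, -0.001]
ft_force: [0.8, -0.9, 0.2]
grip_width: 0.0857
grasp_force: 0.0
t 1.27 pos [ 0.6164 -0.2984  0.1913] psi 25.7 w 0.0857 turn 0.0 shift [0.0364 0.0019 0.4876] tilt 0.18 q6 [-0.45  2.24]
```

```bash
python3 -m inch '[[[0,0,0],[0.036,0.002,0],-1],[[0,0,0],[0,0,0],-1],[[0,0,0],[0,0,0],-1]]' | head -2; cat > wr.py <<'E'
import sys
from h import *
from workcell import vision
c=vision.camera("wrist"); np.savez(sys.argv[1]+".npz",**c); cv2.imwrite(f"pics/{sys.argv[1]}.png",c["img"][:,:,::-1])
E
python3 wr.py w1; python3 go.py .626 -.294 .045; python3 - <<'E'
from h import *
c=load("w1.npz"); h,s,v=cv2.split(cv2.cvtColor(c["img"],cv2.COLOR_RGB2HSV))
m=((s>120)&((h<8)|(h>170))).astype(np.uint8)*255; k=max(cv2.findContours(m,0,1)[0],key=cv2.contourArea)
print(cv2.minEnclosingCircle(k),cv2.boundingRect(k)); print(c["pose"][:3,3],proj(c,[.626,-.294,.092]),c["fov_y"])
E
```

```text
clock: 1.52
eef_pos: [0.6245, -0.2963, 0.1936]
t 1.57 pos [ 0.6244 -0.2965  0.1938] psi 25.5 w 0.0856 turn 0.0 shift [ 0.0088 -0.0051  0.496 ] tilt 0.04 q6 [-0.44  2.25]
((319.0, 219.38710021972656), 15.8986177444458) (306, 204, 27, 32)
[ 0.68709975 -0.26728828  0.37347554] [[316.94993824 223.34137236]] 71.29409907594885
```

View pics/w1.png

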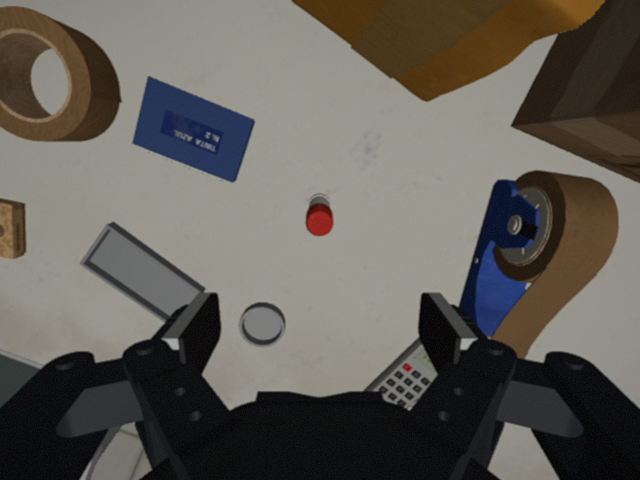

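Wrist view: the red cap is at (319,220), 2–4 px from where it was predicted, and nothing is under the fingers. I'll descend and grip.

```bash
python3 -m inch '[[[0,0,0],[0.008,-0.004,0.08],-1],[[0,0,0],[0,0,0.1],-1],[[0,0,0],[0,0,0.1],-1],[[0,0,0],[0,0,0.1],-1],[[0,0,0],[0,0,0.08],-1],[[0,0,0],[0,0,0.035],-1],[[0,0,0],[0,0,0],-1],[[0,0,0],[0,0,0],-1]]'; python3 -m inch '[[[0,0,0],[0,0,0],1],[[0,0,0],[0,0,0],1],[[0,0,0],[0,0,0],1],[[0,0,0],[0,0,0],1],[[0,0,0],[0,0,0],1],[[0,0,0],[0,0,0],1],[[0,0,0],[0,0,0],1],[[0,0,0],[0,0,0],1],[[0,0,0],[0,0,0],1],[[0,0,0],[0,0,0],1]]'; python3 go.py .462 -.292 .045
```

```text
clock: 2.23
eef_pos: [0.6267, -0.2942, 0.0459]
tool_rot: [0.975, 0.221, 0.0, 0.0]
ft_force: [0.9, -0.4, 1.1]
grip_width: 0.0853
grasp_force: 0.0
clock: 3.07
eef_pos: [0.628, -0.2941, 0.0464]
tool_rot: [0.975, 0.221, 0.001, 0.001]
ft_force: [-0.3, -0.0, 4.7]
grip_width: 0.0222
grasp_force: 58.7
t 3.07 pos [ 0.628  -0.2941  0.0464] psi 25.5 w 0.0222 turn 0.0 shift [-0.4962 -0.2448  0.0036] tilt 0.13 q6 [-0.44  2.26]
```

```bash
python3 -m inch '[[[0,0,0],[0,0,-0.05],1],[[0,0,0],[0,0,-0.08],1],[[0,0,0],[0,0,-0.07],1],[[0,0,0],[0,0,0],1],[[0,0,0],[-0.06,-0.03,0],1],[[0,0,0],[-0.09,-0.045,0],1],[[0,0,0],[-0.1,-0.05,0],1],[[0,0,0],[-0.1,-0.05,0],1],[[0,0,0],[-0.09,-0.045,0],1],[[0,0,0],[-0.055,-0.025,0],1]]'; python3 -m inch '[[[0,0,0],[0,0,0],1],[[0,0,0],[0,0,0],1],[[0,0,0],[0,0,0],1]]'; python3 wr.py w2;  python3 go.py .462 -.292 .049
```

```text
clock: 3.9
eef_pos: [0.4572, -0.2902, 0.1038]
tool_rot: [0.975, 0.221, -0.002, -0.001]
ft_force: [-1.3, 0.5, -0.6]
grip_width: 0.0223
grasp_force: 58.9
clock: 4.15
eef_pos: [0.462, -0.2915, 0.1049]
tool_rot: [0.975, 0.221, 0.0, 0.0]
ft_force: [0.0, 0.3, -1.2]
grip_width: 0.0225
grasp_force: 58.9
t 4.2 pos [ 0.4624 -0.2915  0.1049] psi 25.6 w 0.0224 turn 0.0 shift [-0.0019  0.0009  0.1862] tilt 0.03 q6 [-0.56  2.13]
```

View pics/w2.png

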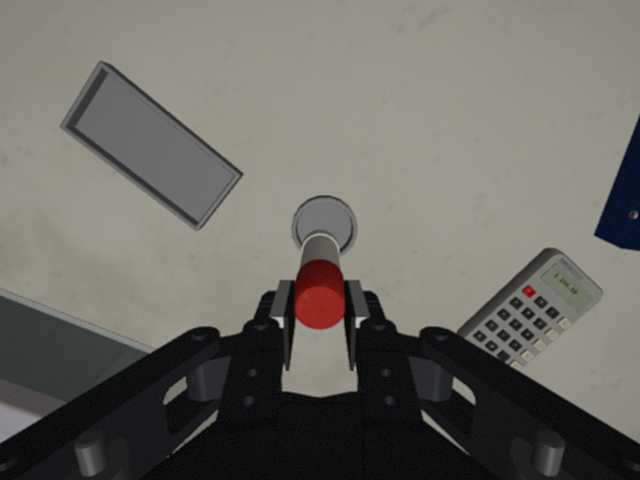

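The glue stick is held upright between the pads at (320,290). The round tray is at (324,227). I check the tray's position by ray and then lower.

```bash
python3 -c "
from h import *
c=load('w2.npz'); print(plane(c,[(324,227)],.014))"; python3 -m inch '[[[0,0,0],[0,0,0.04],1],[[0,0,0],[0,0,0.06],1],[[0,0,0],[0,0,0.05],1],[[0,0,0],[0,0,0.025],1],[[0,0,0],[0,0,0.01],1],[[0,0,0],[0,0,0],1],[[0,0,0],[0,0,0],1]]'
```

```text
[[ 0.46564992 -0.29481644]]
clock: 4.78
eef_pos: [0.4624, -0.2915, 0.0498]
tool_rot: [0.975, 0.221, 0.0, 0.0]
ft_force: [0.4, 0.9, -0.9]
grip_width: 0.0223
grasp_force: 58.9
```

```bash
python3 -m inch '[[[0,0,0],[0,0,0],-1],[[0,0,0],[0,0,0],-1],[[0,0,0],[0,0,0],-1],[[0,0,0],[0,0,0],-1],[[0,0,0],[0,0,0],-1],[[0,0,0],[0,0,0],-1],[[0,0,0],[0,0,-0.06],-1],[[0,0,0],[0,0,-0.1],-1],[[0,0,0],[0,0,-0.13],-1],[[0,0,0],[0,0,-0.08],-1]]'; python3 -m inch '[[[0,0,-0.013],[0,0,-0.03],-1],[[0,0,-0.013],[0,0,0],-1],[[0,0,0],[0,0,0],-1],[[0,0,0],[0,0,0],-1]]'>/dev/null; python3 go.py .4525 .0127 .16 35
```

```text
clock: 5.62
eef_pos: [0.4622, -0.2919, 0.164]
tool_rot: [0.975, 0.221, 0.001, 0.001]
ft_force: [0.3, 0.0, -0.2]
grip_width: 0.0852
grasp_force: 0.0
t 5.95 pos [ 0.4612 -0.2913  0.1696] psi 34.8 w 0.0856 turn -0.0006 shift [ 0.5574 -0.8468  0.0322] tilt 0.01 q6 [-0.56  1.97]
```

```bash
python3 -m inch '[[[0,0,0],[0.055,-0.084,0],-1],[[0,0,0],[0.055,-0.084,0],-1],[[0,0,0],[0.055,-0.084,0],-1],[[0,0,0],[0.055,-0.084,0],-1],[[0,0,0],[0.055,-0.084,0],-1],[[0,0,0],[0.055,-0.084,0],-1],[[0,0,0],[0.055,-0.084,0],-1],[[0,0,0],[0.055,-0.084,0],-1],[[0,0,0],[0.055,-0.084,0],-1],[[0,0,0],[0.055,-0.084,0],-1]]'>/dev/null;  python3 -m inch '[[[0,0,0],[0.007,-0.007,0],-1],[[0,0,0],[0,0,0],-1],[[0,0,0],[0,0,0],-1],[[0,0,0],[0,0,0],-1]]'>/dev/null; python3 go.py .4525 .0127 .039 35; python3 wr.py w3
```

```text
t 7.12 pos [0.4529 0.0117 0.1693] psi 34.8 w 0.0856 turn -0.0006 shift [ 0.0011 -0.0036  0.4345] tilt 0.05 q6 [0.03 2.56]
```

View pics/w3.png

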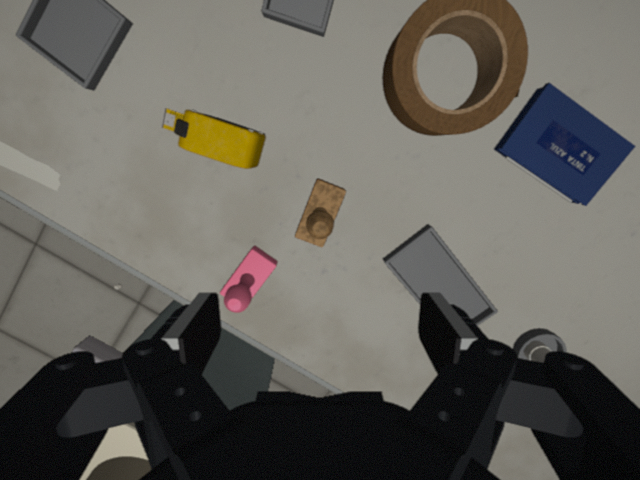

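Brown knob at (321,221), pink decoy knob at (237,297). The glue cap edge shows at lower right around (540,348). Next I check the clearance to the pink stamp.

```bash
python3 -c "
from h import *
c=load('w3.npz'); print(plane(c,[(321,221),(237,297)],.078)); 
a=np.radians(125); u=np.array([np.cos(a),np.sin(a)]); print(np.array([.4525,.0127])+.057*u,np.array([.4525,.0127])-.057*u)
print('tray_long in view',plane(c,[(386,260),(429,226),(494,308)],.014))
print('tape top end',plane(c,[(182,150),(250,168),(265,133),(190,112)],.064), plane(c,[(164,108),(163,127)],.01))"
```

```text
[[0.45948175 0.01390343]
 [0.3602627  0.03559117]]
[0.41980614 0.05939167] [ 0.48519386 -0.03399167]
tray_long in view [[ 0.45218589 -0.07560462]
 [ 0.50678857 -0.08912843]
 [ 0.4759598  -0.20838685]]
tape top end [[0.44067477 0.14039002]
 [0.46024529 0.08672543]
 [0.49103713 0.09133582]
 [0.47035985 0.1491884 ]] [[0.45194866 0.18985773]
 [0.43609844 0.18267211]]
```

```bash
python3 -m inch '[[[0,0,0],[0.0115,0.002,0.05],-1],[[0,0,0],[0,0,0.08],-1],[[0,0,0],[0,0,0.1],-1],[[0,0,0],[0,0,0.1],-1],[[0,0,0],[0,0,0.07],-1],[[0,0,0],[0,0,0.035],-1],[[0,0,0],[0,0,0],-1],[[0,0,0],[0,0,0],-1]]'; python3 -m inch '[[[0,0,0],[0,0,0],1],[[0,0,0],[0,0,0],1],[[0,0,0],[0,0,0],1],[[0,0,0],[0,0,0],1],[[0,0,0],[0,0,0],1],[[0,0,0],[0,0,0],1],[[0,0,0],[0,0,0],1],[[0,0,0],[0,0,0],1],[[0,0,0],[0,0,0],1],[[0,0,0],[0,0,0],1]]'; python3 -m inch '[[[0,0,-0.006],[0,0,-0.05],1],[[0,0,-0.006],[0,0,-0.08],1],[[0,0,0],[0,0,-0.07],1],[[0,0,0],[0,0,-0.05],1],[[0,0,0],[0,0,0],1],[[0,0,0],[0,0,0],1]]'; python3 go.py .6266 .1454 .045 39.1
```

```text
clock: 7.83
eef_pos: [0.4558, 0.0131, 0.0388]
tool_rot: [0.954, 0.299, -0.001, -0.0]
ft_force: [0.1, -0.0, -0.2]
grip_width: 0.0852
grasp_force: 0.0
clock: 8.67
eef_pos: [0.4567, 0.014, 0.0395]
tool_rot: [0.954, 0.3, 0.0, 0.0]
ft_force: [-0.2, -0.1, 4.0]
grip_width: 0.0003
grasp_force: 1.7
clock: 9.17
eef_pos: [0.4568, 0.0142, 0.1146]
tool_rot: [0.942, 0.336, 0.001, 0.0]
ft_force: [-0.5, -0.3, -0.1]
grip_width: 0.0003
grasp_force: 0.0
t 9.17 pos [0.4568 0.0142 0.1146] psi 39.2 w 0.0003 turn 0.0004 shift [0.7147 0.0173 0.2329] tilt 0.09 q6 [0.03 2.49]
```

The gripper closed on nothing, so I'll look.

```bash
python3 -m inch '[[[0,0,0],[0,0,-0.1],-1],[[0,0,0],[0,0,-0.1],-1],[[0,0,0],[0,0,0],-1],[[0,0,0],[0,0,0],-1],[[0,0,0],[0,0,0],-1],[[0,0,0],[0,0,0],-1]]'; python3 wr.py w4; python3 - <<'E'
from workcell import vision
import cv2,numpy as np
s=vision.camera("scene"); np.savez("scene4.npz",**s)
a=cv2.resize(s["img"][190:310,250:430],None,fx=2.6,fy=2.6)
w=cv2.imread("pics/w4.png")[60:380,100:560]
cv2.imwrite("pics/m4.png",np.vstack([cv2.resize(w[:,:,::-1],(468,326))[:,:,:],a[:,:468]])[:600,:,::-1])
E
```

```text
clock: 9.67
eef_pos: [0.4548, 0.014, 0.1723]
tool_rot: [0.942, 0.336, -0.002, -0.001]
ft_force: [0.8, 0.4, 0.3]
grip_width: 0.0726
grasp_force: 0.0
```

View pics/m4.png

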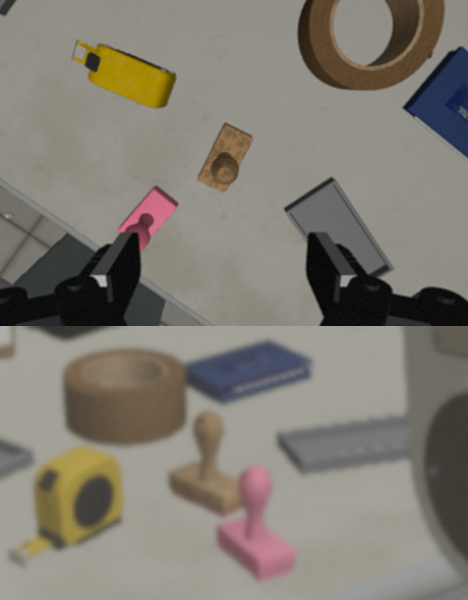

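```bash
python3 - <<'E'
from h import *
from scipy.spatial.transform import Rotation as R
c=load("w2.npz"); e=np.array([.4624,-.2915,.1049]); r=R.from_quat([.975,.221,0,0])
P=[e+r.apply([x,y,-h]) for h in (0,.019,.04) for x,y in((0,0),(.011,0),(0,.013),(0,-.013))]
print(proj(c,P).round(0).tolist()); Tr=R.from_matrix(c["pose"][:3,:3]); print("cam in tool",r.inv().apply(c["pose"][:3,3]-e), (r.inv()*Tr).as_matrix().round(3))
q=np.array([[.626-.0,-.294,0]]); 
im=c["img"].copy()
for p in proj(c,P): cv2.circle(im,tuple(p.round().astype(int).tolist()),2,(0,255,0),-1)
cv2.imwrite("pics/w2b.png",cv2.resize(im[180:420,200:440],None,fx=2.5,fy=2.5)[:,:,::-1])
E
```

```text
[[318.0, 268.0], [318.0, 249.0], [341.0, 268.0], [296.0, 268.0], [318.0, 281.0], [318.0, 261.0], [343.0, 281.0], [293.0, 281.0], [318.0, 299.0], [318.0, 276.0], [347.0, 299.0], [290.0, 299.0]]
cam in tool [ 0.06842266  0.00048374 -0.1799837 ] [[-0.     0.962  0.273]
 [ 1.    -0.     0.001]
 [ 0.001  0.273 -0.962]]
```

View pics/w2b.png

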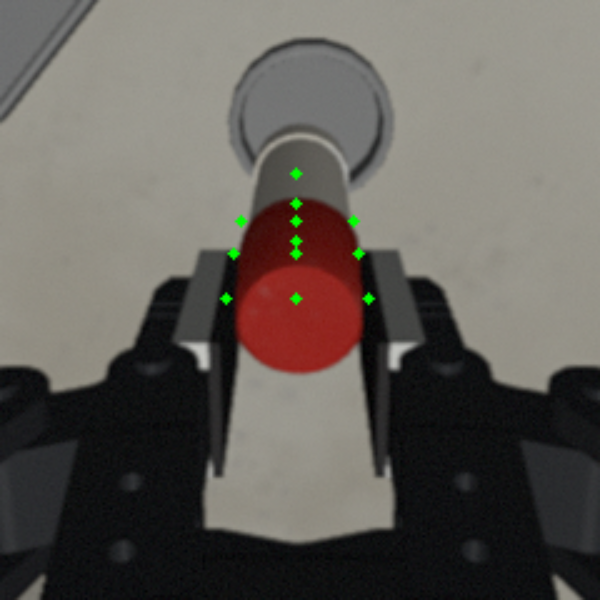

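```bash
python3 - <<'E'
from h import *
from scipy.spatial.transform import Rotation as R
for n,e,q in(("w1",[.6244,-.2965,.1938],[.975,.221,0,0]),("w2",[.4624,-.2915,.1049],[.975,.221,0,0]),("w3",[.4529,.0117,.1693],[.954,.299,0,0])):
    c=load(n+".npz"); r=R.from_quat(q); e=np.array(e)
    print(n,r.inv().apply(c["pose"][:3,3]-e).round(4),(r.inv()*R.from_matrix(c["pose"][:3,:3])).as_rotvec().round(3))
c=load("w3.npz"); print(plane(c,[(321,221)],.078))
o=np.load("top0.npz")
E
python3 -c "
import cv2;im=cv2.imread('pics/w4.png');cv2.imwrite('pics/w4c.png',cv2.resize(im[240:480,120:520],None,fx=2,fy=2))"
```

```text
w1 [ 0.0692  0.0007 -0.1797] [2.072 2.074 0.291]
w2 [ 0.0684  0.0005 -0.18  ] [2.073 2.073 0.29 ]
w3 [ 0.0689  0.0006 -0.1799] [2.073 2.073 0.291]
[[0.45948175 0.01390343]]
```

View pics/w4c.png

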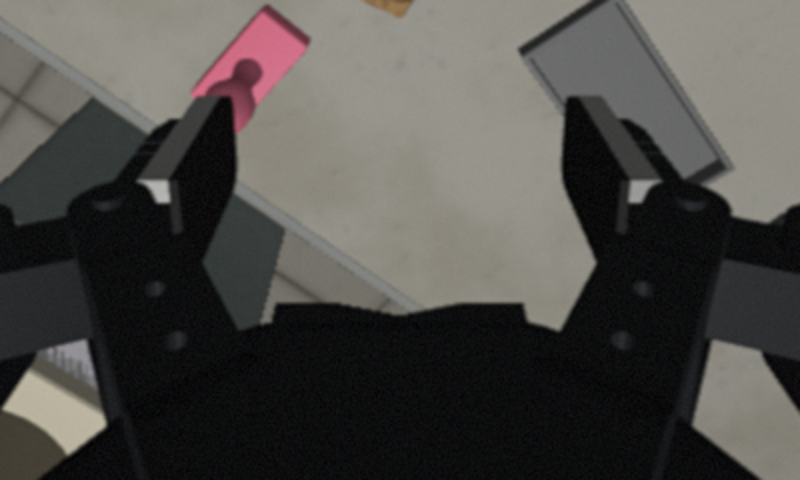

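```bash
python3 - <<'E'
from h import *
from scipy.spatial.transform import Rotation as R
c=load("scene0.npz"); e=np.array([.2153,-.4505,.1928]); r=R.from_quat([.9753,.221,0,0])
for h in(0,.013,.04,.055):
    print(h,proj(c,[e+r.apply([0,s*.0425,-h]) for s in(0,1,-1)]).round(0).tolist())
t=load("top0.npz")
for h in(0,.013,.04): print("top",h,proj(t,[e+r.apply([0,s*.0425,-h]) for s in(0,1,-1)]).round(0).tolist())
a=cv2.resize(c["img"][60:180,560:640],None,fx=5,fy=5); b=cv2.resize(t["img"][360:440,560:640],None,fx=5,fy=5)
b=cv2.copyMakeBorder(b,0,200,0,0,cv2.BORDER_CONSTANT)
cv2.imwrite("pics/grip.png",np.hstack([a,b])[:,:,::-1])
E
```

```text
0 [[589.0, 159.0], [594.0, 153.0], [584.0, 165.0]]
0.013 [[590.0, 152.0], [595.0, 147.0], [586.0, 158.0]]
0.04 [[593.0, 139.0], [597.0, 134.0], [588.0, 145.0]]
0.055 [[594.0, 132.0], [599.0, 127.0], [589.0, 137.0]]
top 0 [[584.0, 386.0], [606.0, 375.0], [562.0, 398.0]]
top 0.013 [[588.0, 387.0], [610.0, 375.0], [565.0, 398.0]]
top 0.04 [[596.0, 388.0], [619.0, 376.0], [572.0, 400.0]]
```

View pics/grip.png

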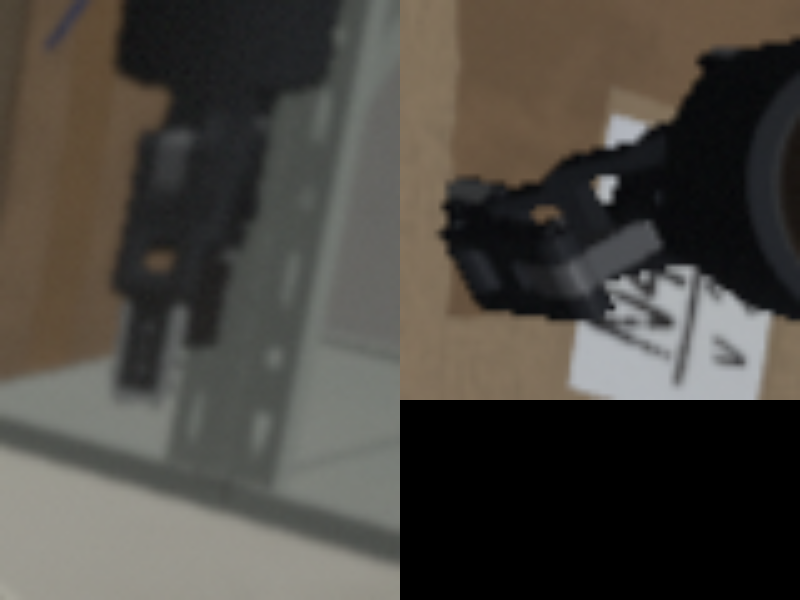

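The fingertips show in the scene view at (588,139) and (600,129). That puts them about 37 mm higher than the reported TCP, and the wrist view agrees. So I lower reported z targets by about 37 mm and go for the wood stamp again.

```bash
python3 go.py .4555 .0133 .004; python3 -m inch '[[[0,0,0],[0,0,0.1],-1],[[0,0,0],[0,0,0.12],-1],[[0,0,0],[0,0,0.12],-1],[[0,0,0],[0,0,0.1],-1],[[0,0,0],[0,0,0.06],-1],[[0,0,0],[0,0,0.03],-1],[[0,0,0],[0,0,0.02],-1],[[0,0,0],[0,0,0],-1],[[0,0,0],[0,0,0],-1]]'; python3 go.py .4555 .0133 .004
```

```text
t 9.77 pos [0.4551 0.0141 0.1726] psi 39.2 w 0.085 turn 0.0 shift [0.001  0.004  0.5619] tilt 0.19 q6 [0.03 2.49]
clock: 10.52
eef_pos: [0.457, 0.0141, 0.0098]
tool_rot: [0.942, 0.336, 0.0, 0.0]
ft_force: [0.6, -0.0, 0.1]
grip_width: 0.0857
grasp_force: 0.0
t 10.52 pos [0.457  0.0141 0.0098] psi 39.2 w 0.0857 turn 0.0 shift [-0.0056 -0.0011  0.0193] tilt 0.06 q6 [0.03 2.49]
```

```bash
python3 -m inch '[[[0,0,0],[-0.003,0,0.02],-1],[[0,0,0],[0,0,0],1],[[0,0,0],[0,0,0],1],[[0,0,0],[0,0,0],1],[[0,0,0],[0,0,0],1],[[0,0,0],[0,0,0],1],[[0,0,0],[0,0,0],1],[[0,0,0],[0,0,0],1],[[0,0,0],[0,0,0],1],[[0,0,0],[0,0,0],1]]'; python3 -m inch '[[[0,0,0],[0,0,0],1],[[0,0,-0.006],[0,0,-0.05],1],[[0,0,-0.006],[0,0,-0.08],1],[[0,0,0],[0,0,-0.07],1],[[0,0,0],[0,0,-0.05],1],[[0,0,0],[0,0,0],1],[[0,0,0],[0,0,0],1]]'; python3 go.py .6266 .1454 .008
```

```text
clock: 11.35
eef_pos: [0.4559, 0.0135, 0.0037]
tool_rot: [0.942, 0.336, 0.0, 0.0]
ft_force: [-1.3, 0.2, 5.8]
grip_width: 0.0208
grasp_force: 58.5
clock: 11.93
eef_pos: [0.4562, 0.0135, 0.0785]
tool_rot: [0.929, 0.371, 0.001, 0.0]
ft_force: [-0.5, 0.6, -2.2]
grip_width: 0.0209
grasp_force: 58.9
t 11.93 pos [0.4562 0.0135 0.0785] psi 43.5 w 0.0209 turn 0.0 shift [0.7143 0.0723 0.236 ] tilt 0.1 q6 [0.03 2.41]
```

```bash
python3 -m inch '[[[0,0,0],[0.05,0.005,0],1],[[0,0,0],[0.08,0.008,0],1],[[0,0,0],[0.09,0.009,0],1],[[0,0,0],[0.1,0.01,0],1],[[0,0,0],[0.1,0.01,0],1],[[0,0,0],[0.1,0.01,0],1],[[0,0,0],[0.09,0.009,0],1],[[0,0,0],[0.065,0.006,0],1],[[0,0,0],[0.04,0.005,0],1],[[0,0,0],[0,0,0],1]]'; python3 -m inch '[[[0,0,0],[0,0,0],1],[[0,0,0],[0,0,0],1],[[0,0,0],[0,0,0],1]]' >/dev/null; python3 go.py .6266 .1454 .007; python3 wr.py w5
```

```text
clock: 12.77
eef_pos: [0.6265, 0.1472, 0.0751]
tool_rot: [0.928, 0.372, -0.001, -0.0]
ft_force: [0.8, 0.1, -1.0]
grip_width: 0.0212
grasp_force: 58.8
t 13.02 pos [0.6246 0.1448 0.0774] psi 43.5 w 0.0209 turn 0.0 shift [0.0066 0.0033 0.2347] tilt 0.13 q6 [0.23 2.61]
```

View pics/w5.png

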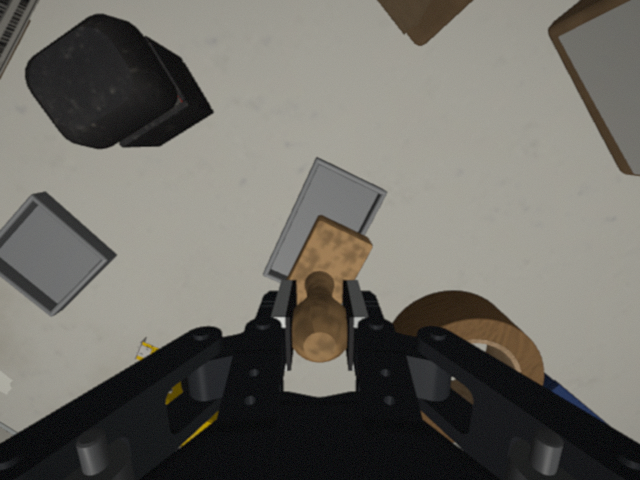

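The stamp is held upright at (320,290), with its block parallel to the oblong tray at (325,220). The date stamp head shows at (100,82). I lower it.

```bash
python3 -m inch '[[[0,0,0],[0.0066,0.0033,0.05],1],[[0,0,0],[0,0,0.07],1],[[0,0,0],[0,0,0.06],1],[[0,0,0],[0,0,0.035],1],[[0,0,0],[0,0,0.015],1],[[0,0,0],[0,0,0],1],[[0,0,0],[0,0,0],1]]'; python3 -c "
from h import *
c=load('w5.npz'); P=plane(c,[(98,14),(26,75),(100,148),(170,108),(165,45),(42,40),(45,115),(130,140)],.093)*1000; print(P.round(0).tolist()); print(cv2.minAreaRect(P.astype(np.float32)))"
```

```text
clock: 13.65
eef_pos: [0.6285, 0.1462, 0.01]
tool_rot: [0.929, 0.371, 0.001, 0.0]
ft_force: [0.5, 0.5, -0.5]
grip_width: 0.021
grasp_force: 58.9
[[648.0, 297.0], [606.0, 307.0], [602.0, 266.0], [639.0, 252.0], [658.0, 269.0], [623.0, 310.0], [597.0, 292.0], [615.0, 258.0]]
((626.860595703125, 279.564453125), (50.47086715698242, 65.54499816894531), 64.11945343017578)
```

```bash
python3 -m inch '[[[0,0,0],[0,0,0.01],1],[[0,0,0],[0,0,0],1],[[0,0,0],[0,0,0],1],[[0,0,0],[0,0,0],-1],[[0,0,0],[0,0,0],-1],[[0,0,0],[0,0,0],-1],[[0,0,0],[0,0,0],-1],[[0,0,0],[0,0,0],-1],[[0,0,0],[0,0,0],-1],[[0,0,0],[0,0,-0.05],-1]]'; python3 -m inch '[[[0,0,0],[0,0,-0.1],-1],[[0,0,0],[0,0,-0.1],-1],[[0,0,0],[0,0,-0.1],-1],[[0,0,0],[0,0,-0.05],-1],[[0,0,-0.019],[0,0,0],-1],[[0,0,-0.019],[0,0,0],-1],[[0,0,-0.019],[0,0,0],-1],[[0,0,-0.019],[0,0,0],-0.5],[[0,0,-0.019],[0,0,0],-0.5],[[0,0,-0.019],[0,0,0],-0.5]]'; python3 -m inch '[[[0,0,-0.019],[0,0,0],-0.5],[[0,0,-0.019],[0,0,0],-0.5],[[0,0,-0.019],[0,0,0],-0.5],[[0,0,-0.019],[0,0,0],-0.5],[[0,0,-0.019],[0,0,0],-0.5],[[0,0,-0.019],[0,0,0],-0.5],[[0,0,-0.019],[0,0,0],-0.5],[[0,0,-0.019],[0,0,0],-0.5],[[0,0,-0.019],[0,0,0],-0.5],[[0,0,0],[0,0,0],-0.5]]' >/dev/null;python3 -m inch '[[[0,0,0],[0,0,0],-0.5],[[0,0,0],[0,0,0],-0.5],[[0,0,0],[0,0,0],-0.5]]' ; python3 go.py .616 .285 .13 161
```

```text
clock: 14.48
eef_pos: [0.6254, 0.1457, 0.0181]
tool_rot: [0.929, 0.371, -0.003, -0.0]
ft_force: [-1.1, 0.4, -0.4]
grip_width: 0.0856
grasp_force: 0.0
clock: 15.32
eef_pos: [0.628, 0.1462, 0.1262]
tool_rot: [0.738, 0.675, -0.0, -0.0]
ft_force: [0.4, -0.5, -0.5]
grip_width: 0.0639
grasp_force: 0.0
clock: 16.4
eef_pos: [0.6281, 0.1463, 0.1262]
tool_rot: [0.292, 0.956, 0.0, -0.0]
ft_force: [-0.1, -0.5, -0.3]
grip_width: 0.0641
grasp_force: 0.0
t 16.4 pos [0.6281 0.1463 0.1262] psi 146.0 w 0.0641 turn -0.0415 shift [ 0.1886  0.4242 -0.0126] tilt 0.0 q6 [0.23 0.82]
```

```bash
python3 -m inch '[[[0,0,-0.014],[0,0,0],-0.5],[[0,0,-0.014],[0,0,0],-0.5],[[0,0,-0.0135],[0,0,0],-0.5],[[0,0,0],[0.03,0.07,0],-0.5],[[0,0,0],[0.05,0.11,0],-0.5],[[0,0,0],[0.05,0.11,0],-0.5],[[0,0,0],[0.04,0.09,0],-0.5],[[0,0,0],[0.0186,0.0442,0],-0.5],[[0,0,0],[0,0,0],-0.5],[[0,0,0],[0,0,0],-0.5]]'; python3 -m inch '[[[0,0,0],[0,0,0],-0.5],[[0,0,0],[0,0,0],-0.5]]'>/dev/null; python3 go.py .616 .285 .02 161; python3 wr.py w6;python3 - <<'E'
from h import *
im=cv2.imread("pics/w6.png"); c=load("w6.npz"); print(proj(c,[[.616,.285,.093]]))
cv2.imwrite("pics/w6s.png",im)
E
```

```text
clock: 17.23
eef_pos: [0.6155, 0.2853, 0.1259]
tool_rot: [0.164, 0.986, -0.0, -0.0]
ft_force: [-0.2, -0.6, -0.1]
grip_width: 0.0639
grasp_force: 0.0
t 17.4 pos [0.6161 0.2833 0.1262] psi 161.0 w 0.064 turn -0.0001 shift [0.0023 0.0053 0.3542] tilt 0.03 q6 [0.43 0.76]
[[322.7055007  250.33031318]]
```

View pics/w6s.png

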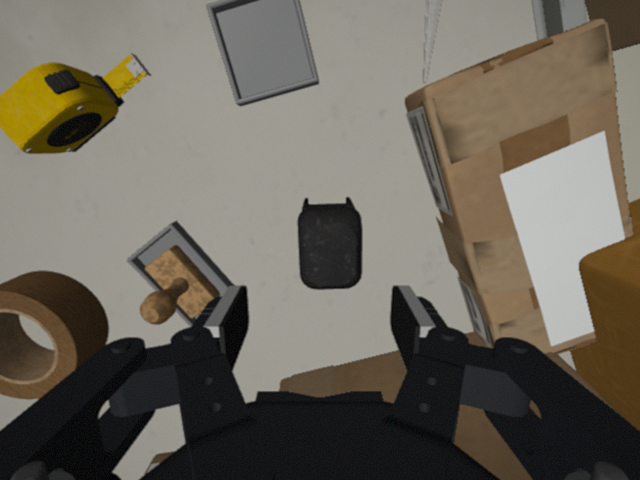

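Head centred at (330,246) and square to the fingers. The wood stamp stands in its tray at about (180,285). I correct by the ray.

```bash
python3 -c "
from h import *
c=load('w6.npz'); print(plane(c,[(330,246)],.093))
P=plane(c,[(128,262),(176,222)],.014); print(P)
print('box corner',plane(c,[(408,102),(440,218),(470,290)],.1))"; python3 go.py .616 .285 .02 161
```

```text
[[0.61471959 0.29057595]]
[[0.59221512 0.10338542]
 [0.57227934 0.16200149]]
box corner [[0.54524461 0.3608708 ]
 [0.61772285 0.36236966]
 [0.67242495 0.36987172]]
t 17.45 pos [0.6162 0.2833 0.1263] psi 160.9 w 0.0641 turn -0.0002 shift [0.0026 0.0053 0.3544] tilt 0.02 q6 [0.43 0.76]
```

```bash
python3 -m inch '[[[0,0,0],[0.009,0.0135,0],-0.5],[[0,0,0],[0,0,0.05],-0.5],[[0,0,0],[0,0,0.07],-0.5],[[0,0,0],[0,0,0.08],-0.5],[[0,0,0],[0,0,0.07],-0.5],[[0,0,0],[0,0,0.05],-0.5],[[0,0,0],[0,0,0.035],-0.5],[[0,0,0],[0,0,0],-0.5],[[0,0,0],[0,0,0],-0.5]]'; python3 -m inch '[[[0,0,0],[0,0,0],1],[[0,0,0],[0,0,0],1],[[0,0,0],[0,0,0],1],[[0,0,0],[0,0,0],1],[[0,0,0],[0,0,0],1],[[0,0,0],[0,0,0],1],[[0,0,0],[0,0,0],1],[[0,0,0],[0,0,0],1],[[0,0,0],[0,0,0],1],[[0,0,0],[0,0,0],1]]'; python3 go.py .465 .289 .023 175.7
```

```text
clock: 18.2
eef_pos: [0.6145, 0.2893, 0.0196]
tool_rot: [0.165, 0.986, -0.0, -0.0]
ft_force: [0.9, 0.1, 0.5]
grip_width: 0.0642
grasp_force: 0.0
clock: 19.03
eef_pos: [0.616, 0.2906, 0.022]
tool_rot: [0.164, 0.986, 0.001, 0.002]
ft_force: [-0.6, 0.5, 5.8]
grip_width: 0.044
grasp_force: 61.2
t 19.03 pos [0.616  0.2906 0.022 ] psi 161.1 w 0.044 turn -0.0406 shift [ 0.5016 -0.0432 -0.0054] tilt 0.25 q6 [0.44 0.77]
```

```bash
python3 -m inch '[[[0,0,0],[0,0,-0.04],1],[[0,0,0],[0,0,-0.06],1],[[0,0,0],[0,0,-0.05],1],[[0,0,-0.0135],[0,0,0],1],[[0,0,-0.0135],[0,0,0],1],[[0,0,-0.0135],[0,0,0],1],[[0,0,0],[0.05,-0.004,0],1],[[0,0,0],[0.07,-0.006,0],1],[[0,0,0],[0.08,-0.007,0],1],[[0,0,0],[0.09,-0.008,0],1]]'; python3 -m inch '[[[0,0,0],[0.09,-0.008,0],1],[[0,0,0],[0.07,-0.006,0],1],[[0,0,0],[0.05,-0.004,0],1],[[0,0,0],[0,0,0],1],[[0,0,0],[0,0,0],1],[[0,0,0],[0,0,0],1],[[0,0,0],[0,0,0],1]]'; python3 go.py .465 .289 .0245 175.7; python3 wr.py w7
```

```text
clock: 19.87
eef_pos: [0.5264, 0.2882, 0.0645]
tool_rot: [0.038, 0.999, -0.0, -0.0]
ft_force: [-0.1, 0.7, -1.6]
grip_width: 0.0441
grasp_force: 61.0
clock: 20.45
eef_pos: [0.4653, 0.2883, 0.0649]
tool_rot: [0.038, 0.999, 0.0, 0.001]
ft_force: [0.2, -1.0, -2.5]
grip_width: 0.0441
grasp_force: 61.0
t 20.45 pos [0.4653 0.2883 0.0649] psi 175.6 w 0.0441 turn -0.0002 shift [0.0012 0.0021 0.1348] tilt 0.06 q6 [0.55 0.63]
```

View pics/w7.png

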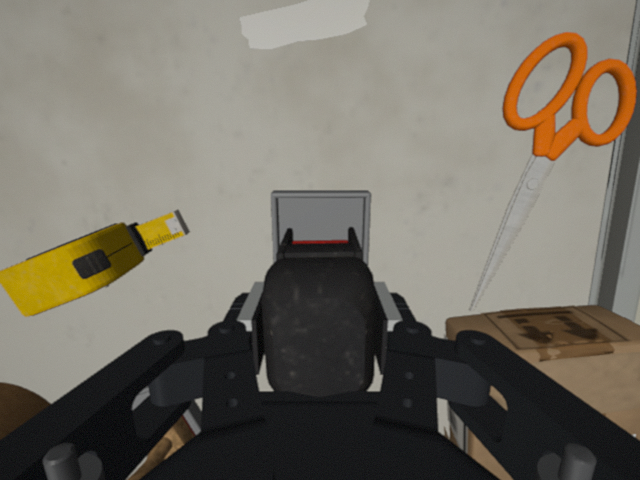

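The stamp is square over tray_wide, whose top edge is at (320,193). I lower and release.

```bash
python3 -m inch '[[[0,0,0],[0.001,0.002,0.03],1],[[0,0,0],[0,0,0.04],1],[[0,0,0],[0,0,0.03],1],[[0,0,0],[0,0,0.02],1],[[0,0,0],[0,0,0.01],1],[[0,0,0],[0,0,0],1],[[0,0,0],[0,0,0],1],[[0,0,0],[0,0,0],1]]'; python3 go.py .465 .289 .0235
```

```text
clock: 21.17
eef_pos: [0.4641, 0.289, 0.0257]
tool_rot: [0.038, 0.999, 0.0, 0.0]
ft_force: [-0.0, -0.1, -2.5]
grip_width: 0.0438
grasp_force: 61.0
t 21.17 pos [0.4641 0.289  0.0257] psi 175.7 w 0.0438 turn 0.0 shift [-0.0031  0.0004  0.0074] tilt 0.03 q6 [0.56 0.63]
```

```bash
python3 -m inch '[[[0,0,0],[0,0,0.006],1],[[0,0,0],[0,0,0],1],[[0,0,0],[0,0,0],1],[[0,0,0],[0,0,0],-0.6],[[0,0,0],[0,0,0],-0.6],[[0,0,0],[0,0,0],-0.6],[[0,0,0],[0,0,0],-0.6],[[0,0,0],[0,0,0],-0.6],[[0,0,0],[0,0,-0.05],-0.6],[[0,0,0],[0,0,-0.09],-0.6]]'; python3 -m inch '[[[0,0,0],[0,0,-0.1],-0.6],[[0,0,0],[0,0,-0.1],-0.6],[[0,0,0],[0,0,-0.06],-0.6],[[0,0,0],[0,0,0],-0.6],[[0,0,0],[0,0,0],-0.6]]'; python3 go.py .464 .121 .12 108;  python3 -m inch '[[[0,0,0.0188],[0,0,0],-0.6],[[0,0,0.0188],[0,0,0],-0.6],[[0,0,0.0188],[0,0,0],-0.6],[[0,0,0.0188],[0,0,0],-0.6],[[0,0,0.0188],[0,0,0],-0.6],[[0,0,0.0188],[0,0,0],-0.6],[[0,0,0.0188],[0,0,0],-0.6],[[0,0,0.0188],[0,0,0],-0.6],[[0,0,0.0188],[0,0,0],-0.6],[[0,0,0.0188],[0,0,0],-0.6]]' >/dev/null; python3 -m inch '[[[0,0,0],[0,0,0],-0.6],[[0,0,0],[0,0,0],-0.6]]' >/dev/null;  python3 go.py .464 .121 .12 108
```

```text
clock: 22.0
eef_pos: [0.461, 0.2871, 0.0629]
tool_rot: [0.038, 0.999, -0.002, -0.003]
ft_force: [1.1, 0.0, 0.3]
grip_width: 0.0684
grasp_force: 0.0
clock: 22.42
eef_pos: [0.4646, 0.2893, 0.145]
tool_rot: [0.038, 0.999, 0.001, 0.001]
ft_force: [0.8, -0.1, -1.0]
grip_width: 0.0684
grasp_force: 0.0
t 22.42 pos [0.4646 0.2893 0.145 ] psi 175.7 w 0.0684 turn 0.1879 shift [-0.5331 -0.1757  0.0826] tilt 0.18 q6 [0.56 0.63]
t 23.42 pos [0.4629 0.2882 0.1422] psi 108.2 w 0.0682 turn 0.0004 shift [-0.5313 -0.1684  0.075 ] tilt 0.18 q6 [0.56 1.81]
```

```bash
python3 -m inch '[[[0,0,0],[-0.06,-0.019,0],-0.6],[[0,0,0],[-0.1,-0.032,0],-0.6],[[0,0,0],[-0.12,-0.038,0],-0.6],[[0,0,0],[-0.12,-0.038,0],-0.6],[[0,0,0],[-0.09,-0.029,0],-0.6],[[0,0,0],[-0.04,-0.012,0],-0.6],[[0,0,0],[0,0,0],-0.6],[[0,0,0],[0,0,0],-0.6],[[0,0,0],[0,0,0],-0.6]]' >/dev/null; python3 go.py .464 .121 -.012 108; python3 wr.py w8
```

```text
t 24.17 pos [0.4648 0.1225 0.1436] psi 108.1 w 0.0683 turn 0.0002 shift [-0.0041 -0.004   0.5186] tilt 0.03 q6 [0.26 1.51]
```

View pics/w8.png

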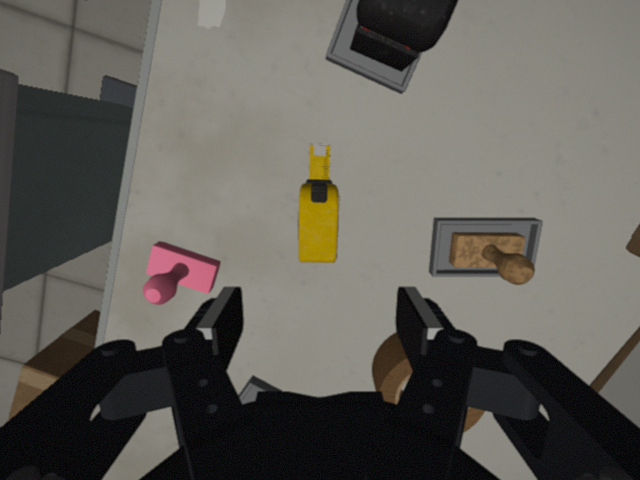

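The tape case spans (300–338, 190–262) with the blade tip at (319,147), in line with the tool. The wood and date stamps stand in their trays.

```bash
python3 -c "
from h import *
c=load('w8.npz'); P=plane(c,[(319,192),(319,261),(300,228),(338,228)],.064)*1000; print(P.round(1).tolist(),P[:2].mean(0)); t=plane(c,[(319,146)],.01)[0]*1000; print(t, t+67*np.array([np.cos(np.radians(-72)),np.sin(np.radians(-72))]))"; python3 -m inch '[[[0,0,0],[-0.004,-0.004,0.06],-0.6],[[0,0,0],[0,0,0.1],-0.6],[[0,0,0],[0,0,0.1],-0.6],[[0,0,0],[0,0,0.07],-0.6],[[0,0,0],[0,0,0],-0.6],[[0,0,0],[0,0,0],-0.6],[[0,0,0],[0,0,0],-0.6]]'; python3 go.py .464 .121 -.012 108
```

```text
[[454.1, 153.3], [471.6, 99.4], [448.5, 121.3], [477.4, 130.7]] [462.85447467 126.36999122]
[443.4631602  185.68922488] [464.16729882 121.96843829]
clock: 24.8
eef_pos: [0.4651, 0.1215, 0.046]
tool_rot: [0.587, 0.809, 0.001, 0.0]
ft_force: [1.4, -0.2, 0.1]
grip_width: 0.0682
grasp_force: 0.0
t 24.8 pos [0.4651 0.1215 0.046 ] psi 108.1 w 0.0682 turn 0.0002 shift [-0.0004 -0.0043  0.1932] tilt 0.09 q6 [0.26 1.51]
```

```bash
python3 -m inch '[[[0,0,0],[0.005,-0.004,0.05],-0.6],[[0,0,0],[0,0,0.06],-0.6],[[0,0,0],[0,0,0.05],-0.6],[[0,0,0],[0,0,0.025],-0.6],[[0,0,0],[0,0,0],-0.6],[[0,0,0],[0,0,0],-0.6]]'; python3 -m inch '[[[0,0,0],[0,0,0],1],[[0,0,0],[0,0,0],1],[[0,0,0],[0,0,0],1],[[0,0,0],[0,0,0],1],[[0,0,0],[0,0,0],1],[[0,0,0],[0,0,0],1],[[0,0,0],[0,0,0],1],[[0,0,0],[0,0,0],1],[[0,0,0],[0,0,0],1],[[0,0,0],[0,0,0],1]]'; python3 go.py
```

```text
clock: 25.3
eef_pos: [0.4635, 0.1219, -0.0095]
tool_rot: [0.588, 0.809, 0.001, 0.001]
ft_force: [-0.1, -0.0, 0.0]
grip_width: 0.0685
grasp_force: 0.0
clock: 26.13
eef_pos: [0.4637, 0.1219, -0.0094]
tool_rot: [0.588, 0.809, 0.001, 0.001]
ft_force: [-0.4, -0.3, 6.6]
grip_width: 0.0312
grasp_force: 59.1Traceback (most recent call last):
  File "go.py", line 7, in <module>
    s=(r*R.from_rotvec([0,0,np.radians(turn)])).inv().apply(t-o["eef_pos"])/.3
                                                            ~^~~~~~~~~~~~~
ValueError: operands could not be broadcast together with shapes (0,) (3,)
```

```bash
python3 - <<'E'
import numpy as np
# grasp-to-origin offset: origin = grasp - d*dir ; est. origin from blade tip & top view
a=np.radians(-72); d=np.array([np.cos(a),np.sin(a)])
o=np.array([443.5,185.7])+50*d; print("origin now",o)
r=np.radians(-32.4+0)  # 108 -> 75.6
for g in ([464,121],):
    v=o-np.array(g); R=np.array([[np.cos(r),-np.sin(r)],[np.sin(r),np.cos(r)]]); print("TCP target", np.array([461.9,-143])-R@v)
E
```

```text
origin now [458.95084972 138.14717419]
TCP target [ 456.9752232  -160.18330802]
```

```bash
python3 -m inch '[[[0,0,0],[0,0,-0.04],1],[[0,0,0],[0,0,-0.06],1],[[0,0,0],[0,0,-0.06],1],[[0,0,0],[0,0,-0.04],1],[[0,0,0.018],[0,0,0],1],[[0,0,0.018],[0,0,0],1],[[0,0,0.018],[0,0,0],1],[[0,0,0.018],[0,0,0],1],[[0,0,0.018],[0,0,0],1],[[0,0,0],[0,0,0],1]]'; python3 -m inch '[[[0,0,0],[0,0,0],1],[[0,0,0],[0,0,0],1]]'>/dev/null; python3 go.py .4575 -.1595 -.006 75.6
```

```text
clock: 26.97
eef_pos: [0.4621, 0.1214, 0.0491]
tool_rot: [0.791, 0.612, -0.0, -0.0]
ft_force: [-0.5, 0.4, -1.6]
grip_width: 0.0312
grasp_force: 59.3
t 27.13 pos [0.4623 0.1215 0.0492] psi 75.7 w 0.0313 turn 0.0003 shift [-0.911   0.2176  0.1842] tilt 0.03 q6 [0.26 2.08]
```

```bash
python3 -m inch '[[[0,0,0],[-0.05,0.012,0],1],[[0,0,0],[-0.08,0.019,0],1],[[0,0,0],[-0.1,0.024,0],1],[[0,0,0],[-0.12,0.028,0],1],[[0,0,0],[-0.12,0.028,0],1],[[0,0,0],[-0.12,0.028,0],1],[[0,0,0],[-0.12,0.028,0],1],[[0,0,0],[-0.1,0.025,0],1],[[0,0,0],[-0.07,0.018,0],1],[[0,0,0],[-0.031,0.008,0],1]]'>/dev/null; python3 -m inch '[[[0,0,0],[0,0,0],1],[[0,0,0],[0,0,0],1],[[0,0,0],[0,0,0],1]]'; python3 go.py .4575 -.1595 -.006 75.6; python3 wr.py w9
```

```text
clock: 28.22
eef_pos: [0.4575, -0.1582, 0.0492]
tool_rot: [0.79, 0.613, -0.0, -0.001]
ft_force: [0.1, 0.2, -1.1]
grip_width: 0.0312
grasp_force: 59.3
t 28.22 pos [ 0.4575 -0.1582  0.0492] psi 75.7 w 0.0312 turn 0.0002 shift [-0.0044  0.0012  0.1839] tilt 0.07 q6 [-0.33  1.49]
```

View pics/w9.png

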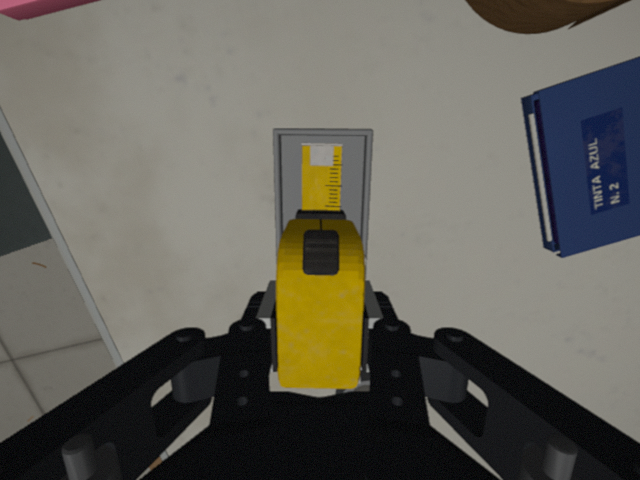

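The tape is square over the long tray (rim y=130), with the blade tip at (321,144). I check the end clearance, then lower.

```bash
python3 -c "
from h import *
c=load('w9.npz'); a=plane(c,[(321,144)],.068)[0]; b=plane(c,[(323,128)],.014)[0]; u=np.array([np.cos(np.radians(75.6)),np.sin(np.radians(75.6))]); print(a,b,'gap to outer rim mm (want 14)',(b-a)@u*1000)"; python3 -m inch '[[[0,0,0],[-0.004,0.001,0.03],1],[[0,0,0],[0,0,0.05],1],[[0,0,0],[0,0,0.05],1],[[0,0,0],[0,0,0.03],1],[[0,0,0],[0,0,0.012],1],[[0,0,0],[0,0,0],1],[[0,0,0],[0,0,0],1],[[0,0,0],[0,0,0],1]]'; python3 go.py .4575 -.1595 -.0065 75.6
```

```text
[ 0.47519408 -0.09217403] [ 0.47888819 -0.08343313] gap to outer rim mm (want 14) 9.384975646742456
clock: 28.93
eef_pos: [0.4586, -0.1608, -0.0016]
tool_rot: [0.79, 0.613, 0.0, 0.001]
ft_force: [0.1, 0.4, -1.0]
grip_width: 0.0313
grasp_force: 59.3
t 28.93 pos [ 0.4586 -0.1608 -0.0016] psi 75.6 w 0.0313 turn 0.0 shift [ 0.0032 -0.0045  0.0164] tilt 0.08 q6 [-0.34  1.48]
```

```bash
python3 -m inch '[[[0,0,0],[0,0,0.01],1],[[0,0,0],[0,0,0.005],1],[[0,0,0],[0,0,0],1],[[0,0,0],[0,0,0],1]]'; python3 -m inch '[[[0,0,0],[0,0,0],-0.6],[[0,0,0],[0,0,0],-0.6],[[0,0,0],[0,0,0],-0.6],[[0,0,0],[0,0,0],-0.6],[[0,0,0],[0,0,0],-0.6],[[0,0,0],[0,0,0],-0.6],[[0,0,0],[0,0,-0.05],-0.6],[[0,0,0],[0,0,-0.1],-0.6],[[0,0,0],[0,0,-0.13],-0.6],[[0,0,0],[0,0,-0.13],-0.6]]'; python3 -m inch '[[[0,0,0],[0,0,-0.13],-0.6],[[0,0,0],[-0.1,0,-0.13],-0.6],[[0,0,0],[-0.12,0,-0.1],-0.6],[[0,0,0],[-0.13,0,0],-0.6],[[0,0,0],[-0.13,0.05,0],-0.6],[[0,0,0],[-0.13,0.05,0],-0.6],[[0,0,0],[-0.13,0.05,0],-0.6],[[0,0,0],[0,0.1,0],-0.6],[[0,0,0],[0,0,0],-0.6],[[0,0,0],[0,0,0],-0.6]]'; python3 - <<'E'
from workcell import vision
import cv2,numpy as np
t=vision.camera("top"); s=vision.camera("scene"); np.savez("topF.npz",**t)
a=cv2.resize(t["img"][140:330,140:500],None,fx=2.2,fy=2.2)[:,:792]; b=cv2.resize(s["img"][150:320,80:460],None,fx=2.08,fy=2.08)
b=b[:180*2] if 0 else b
im=np.zeros((600,800,3),np.uint8); im[:330,:792]=cv2.resize(a,(792,330)); im[330:600,:604]=cv2.resize(b,(604,270))
cv2.imwrite("pics/fin.png",im[:,:,::-1])
E
```

```text
clock: 29.27
eef_pos: [0.4582, -0.1608, -0.0064]
tool_rot: [0.79, 0.613, 0.0, 0.0]
ft_force: [-0.0, -0.8, -1.1]
grip_width: 0.0313
grasp_force: 59.4
clock: 30.1
eef_pos: [0.4565, -0.1602, 0.1168]
tool_rot: [0.79, 0.613, -0.001, -0.001]
ft_force: [1.5, -0.7, 0.3]
grip_width: 0.0684
grasp_force: 0.0
clock: 30.93
eef_pos: [0.4774, -0.3861, 0.2131]
tool_rot: [0.79, 0.613, -0.0, -0.001]
ft_force: [0.8, 0.8, -0.3]
grip_width: 0.068
grasp_force: 0.0
```

View pics/fin.png

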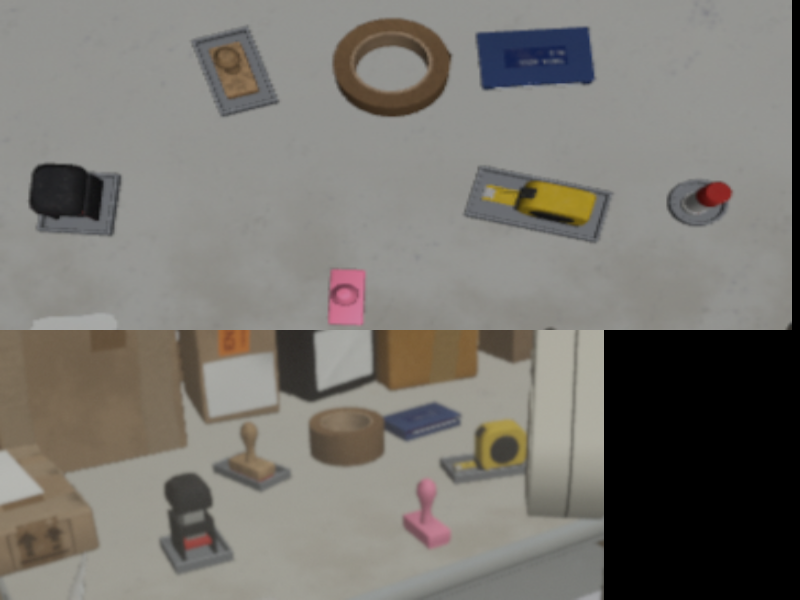

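All four stand in their trays, and the pad, roll and pink stamp are untouched. One numeric check before handing in.

```bash
python3 - <<'E'
from h import *
c=load("topF.npz"); f=lambda x,y:(140+x/2.2,140+y/1.737)
for n,p,z,t in(("date head",(60,190),.096,(465,289)),("wood block",(233,70),.023,(626.6,145.4)),("glue cap",(715,193),.095,(462.2,-292.1)),("blade tip",(485,191),.01,None),("case end",(597,203),.05,None)):
    print(n,(plane(c,[f(*p)],z)[0]*1000).round(1),t)
E
```

```text
date head [465.5 283.9] (465, 289)
wood block [624.5 144.7] (626.6, 145.4)
glue cap [ 460.1 -289.2] (462.2, -292.1)
blade tip [477.1 -94.8] None
case end [ 456.1 -193.4] None
```

```bash
python3 -c "
from workcell import workorder
print(workorder.job_done())"
```

```text
the job is handed in; nothing more can be done
None
```

I handed the job in at about 31 s of the 131 s. In the last pictures the date stamp, wooden stamp, glue stick and tape measure each stand upright near the middle of their own tray, 2–5 mm from centre where measured, and the ink pad, brown tape and pink stamp look untouched; the hand-in returned no verdict.

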